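# Find the high spot on a bat with a spring probe

### The job

Take the spring probe from its stand and touch its tip gently to the bat's face through each of the four holes of the template in turn, starting at the hole beside the steel stud and going round clockwise as seen from above; pause at each touch and never drive the sprung tip solid. One hole hides a high spot several millimetres above the rest: mark it by leaving the probe standing in that hole with its tip on the face, let go of it, and do not disturb the other things on the table.

Things in the scene. Friction and masses are not known exactly. Their poses are not given: they have to be found in the camera images.
- bat: the plaster bat being checked: sage-grey flat slab, 170 x 230 x 12 mm, fixed on the table; origin: centre of its underside, z up. At the foot of three of the template's holes its face lies 0 to 0.8 mm above the template's underside, at the fourth (any of them) 6.0 to 6.8 mm: the high spot
- template: square plywood gauge template, 124 x 124 x 42 mm, fixed on the bat (its top is 54 mm above the table) with four 14 mm holes through it, 64 mm apart in a square, each with a 4 mm wide 45-degree chamfer at its mouth; a round steel stud (13 mm wide, 6 mm high) sits in the corner beside hole 1. Origin: centre of its underside; z up.
- stand: brown wooden block, 70 x 70 x 60 mm, fixed on the table, with a 14 mm hole down its middle in which the probe stands at the start; origin: centre of its underside
- probe: hand-held spring probe, about 0.1 kg, standing upright in the stand. Origin: on its axis at the underside of its collar, which rests on the stand's top; z along its axis, up. Collar 28 mm wide, z 0 to 6 mm; round knurled grip 24 mm wide, z 6 to 70 mm; dark cap of the same width, z 70 to 75 mm; below the collar a spindle 11 mm wide down to z -48 mm, then the sprung tip
- plunger: the probe's sprung tip: 9 mm wide with a round end, projecting 8 mm from the spindle; it starts to give at 1.6 N and yields 1 mm for each 0.8 N more, up to 6 mm, about 6.4 N; past that it is solid. Origin: the very end of the tip, z up along the probe
- tip (a point): the very end of the sprung tip, 56 mm below the probe's origin when it is not pressed in
- hole1 (a point): hole 1, beside the steel stud (template frame -32, -32 mm): centre of its mouth at the template's top, 42 mm above the template's underside
- hole2 (a point): hole 2, next clockwise seen from above (-32, +32 mm): centre of its mouth at the template's top, 42 mm above the template's underside
- hole3 (a point): hole 3, diagonally opposite the stud (+32, +32 mm): centre of its mouth at the template's top, 42 mm above the template's underside
- hole4 (a point): hole 4, the last one (+32, -32 mm): centre of its mouth at the template's top, 42 mm above the template's underside
- tile: bystander: glaze test tile, 50 x 50 x 7 mm, lying on the bare margin of the bat beside the template; origin: centre of its underside
- ochre_jar: bystander: small jar with an ochre lid, 46 mm wide, 55 mm high, right of the stand; origin: centre of its underside
- chalk_jar: bystander: small jar with a pale lid, 38 mm wide, 48 mm high, right of the stand; origin: centre of its underside
Not all that is in view belongs to the job. Several things look just like the probe: the one meant starts nearest to the robot's base.

How it is judged:
By the outcome, as a careful person would: the job done as asked, in the order asked, and still so for the second after the job is handed in, with the robot touching nothing.
It also fails if it takes over 58 s, if anything falls off the work surface, if the arm or the gripper's body presses on something with over 40 N, if the wrist force passes 120 N, or if a joint passes its speed limit or range.

### The arm

A 7-joint arm with a two-finger parallel gripper is mounted at the origin on the work surface; the furniture and walls round the work are solid. World frame = base frame: x ahead of the robot, y to its left, z up, the work surface at z = 0. Lengths are in m, angles in rad, forces in N, time in s.
With the tool pointing down it reaches from about 0.425 to 0.925 m from the base axis. Payload 6.8 kg.
Tool frame: the origin (TCP) lies between the finger pads; the fingertips stand 8 mm ahead of it and the grasp point (between the pads) lies 11 mm behind it; z points along the fingers, y is the line along which they close (so a half turn about z gives the same grasp; the last joint's range is limited). The gripper opens to 85 mm and grips with 20 to 120 N. Pads are 22 mm wide; open, the fingers measure 114 mm over their backs; the gripper's body (76 mm by 85 mm) begins 54 mm behind the grasp point. The pads swing forward as they close: fully open they stand 13 mm farther back than shut.
Start: joints at [1.204, 0.477, 0.022, 1.555, -0.011, 1.109, -0.083], TCP at [0.173, -0.653, 0.239] pointing down, gripper open.
Joint ranges: [-2.96, 2.96], [-0.34, 2.1], [-1.41, 1.46], [0.24, 2.44], [-1.37, 4.51], [0.17, 1.92], [-2.96, 2.96]. Speed limits (rad/s): [2.39, 2.39, 3.14, 3.14, 3.14, 3.14, 3.14].

### API

Orientations are given as [roll, pitch, yaw] about the fixed x, y, z axes, in that order (R = Rz(yaw) Ry(pitch) Rx(roll)).
In Python, from workcell import bot gives the robot as it stands.
- The arm moves only by the tool jog_arm, never from a script. Its arguments are lists of equal length, an entry for each row: "slide": the shift along the tool's x, y, z normalised to -1 to 1, where 1 is 400 mm, a list of three; "turn": the turn about the tool's z normalised to -1 to 1, where 1 is pi/2 rad; "jaw": the opening, from 0 (shut) to 1 (fully open). A call has 1 to 10 rows; each row shifts and turns the commanded pose from where the row before left it, along the tool's axes as they then stand; what a row does not reach is not made up. A row lasts 1/10 s, in which the tool goes at most 50 mm and 8.59 degrees, less where a joint would pass 70% of its speed; a pose out of reach is approached as far as the arm can. A call with a number of a shift or a turn outside -1 to 1 is refused whole. A call with a gripper value outside its range is refused whole. The fingers move at their own pace and stop on an object; "force" is the grip in N (left out, the last holds). Time passes only in rows, so rows that do not move let the fingers close. It gives the time, the measured TCP pose, the force, the opening and the grip force at its end, in the units of the state.
- bot.state(): the state, without advancing time (a new reading comes with each control period).
- bot.grab_frame(name): name is "scene" or "top"; returns (picture, depth): 384x512x3 uint8, red, green, blue; 384x512 float32, m along the optical axis (not along the pixel's ray), 0 where there is no reading.
- bot.camera_info(name): a dict with "fx", "fy", "cx", "cy" (pixels), "R" (3x3) and "t" (3): a world point X has camera coordinates R X + t. Camera axes: x right, y down, z forward; pixel columns grow to the right and rows downward; lengths in m; the calibration is good to about 2 mm. A picture is of the moment at which its call begins. camera_info takes no time and is no camera call.
- bot.job_done(): hands the job in; it is judged then, once.
Trained networks look in the newest picture that a camera, given by its name, has taken for a name from the list of things; names that differ only in an ending like _2 or _b are one class to them, and where a whole thing is asked for, a point or a joint stands for the part that bears it (a point fixed in the world has none). Each returns a list of dicts, best first, with "p" (0 to 1); they miss things now and then, are a little off and sometimes report something else, mostly with a low value. They report only what shows in the picture. A call takes as long as a camera call. They do not tell look-alikes from the thing itself.
- bot.cut_out(camera, thing): "mask" (384x512 bool, what is visible of it) and "extent" ([left, top, width, height] in pixels, round what is visible of it).
The state is a dict: "time_s": time; "joint_positions": joint angles; "dq": joint speeds; "tau": joint torques, N m; "ee_pos": TCP position; "orientation": TCP orientation; "ft_force": force on the tool from outside, world axes, zero at the start; "moment": the same for the moment, N m; "opening": finger opening in m; "grip_force": force on a finger pad.
Only numpy, scipy, OpenCV 4.12 (cv2) and the standard library are available. Lean on these libraries where they do the work, as an engineer would, in place of code of your own. Each camera call takes 0.05 s, during which the arm holds its last target. There are 200 camera calls.

## Working session

There is one attempt and no reset: what is moved stays moved. The work goes in short steps, Python scripts to look and compute and a tool call to move; the robot and the scene stay as the last step left them, time stands still between calls to the robot, and variables do not carry over. Pictures are saved under pics/ and viewed, at most 10 in all, crops included, and the job is handed in when it is done.

Besides the shell and the picture viewer there is one more tool, called after "Call:" as a command line: name --pt "numbers of a row" for each row, then --argument value for the rest. jog_arm: Moves the arm, as the interface text tells. Scaled input: -1 to 1 covers 400 mm each way for a shift and pi/2 rad each way for a turn. Its arguments: {"type":"object","properties":{"slide":{"type":"array","items":{"type":"array","items":{"type":"number","minimum":-1,"maximum":1}}},"turn":{"type":"array","items":{"type":"number","minimum":-1,"maximum":1}},"jaw":{"type":"array","items":{"type":"number"}},"force":{"type":"number"}},"required":["slide","turn","jaw"]}

```bash
mkdir -p pics; ls; python3 - <<'E'
from workcell import bot
import cv2,numpy as np
print(bot.state())
for c in("scene","top"):
    im,d=bot.grab_frame(c); cv2.imwrite(f"pics/{c}0.png",im[:,:,::-1]); np.save(f"{c}_d.npy",d); print(c,bot.camera_info(c))
    for th in("probe","template","stand","tile","hole1","ochre_jar","chalk_jar","bat"):
        for r in bot.cut_out(c,th)[:5]: print(c,th,round(r["p"],2),r["extent"])
E
```

```text
pics
{'time_s': 0.0, 'joint_positions': array([ 1.20389474,  0.47778954,  0.02234162,  1.55648916, -0.01150549,
        1.10931545, -0.08310357]), 'dq': array([ 2.83261495e-04,  6.73558071e-05, -1.83672264e-03, -2.68964023e-04,
        1.34550358e-04,  1.29162976e-03,  1.42167069e-03]), 'tau': array([ 4.98897589e-04, -5.96445322e+01,  1.60808779e+00, -2.81204438e+01,
        1.24809542e-02,  9.42626910e-03,  3.84603309e-07]), 'ee_pos': array([ 0.17257797, -0.65194213,  0.23831691]), 'orientation': array([-3.13972424e+00,  1.35662740e-04,  2.58815227e-01]), 'ft_force': array([-0.38157144, -0.5028572 ,  0.14489366]), 'moment': array([ 0.00040387, -0.01544987, -0.0558315 ]), 'grip_force': 0.0, 'opening': 0.085006237898301}
scene {'fx': 364.9726544233286, 'fy': 364.9726544233286, 'cx': 251.9767270310025, 'cy': 189.44765811345673, 'R': array([[ 0.74371046, -0.66830808,  0.01609547],
       [-0.36256401, -0.42346494, -0.83019563],
       [ 0.56164231,  0.61158953, -0.55723976]]), 't': array([-0.3808432 ,  0.18479006,  0.72757155])}
scene probe 0.74 [288.8, 181.4, 15.9, 25.1]
scene probe 0.
[... 556 characters left out ...]
      [-0.98154668,  0.01054849, -0.19093154],
       [ 0.1910268 ,  0.00890439, -0.98154443]]), 't': array([-0.04884425,  0.46944335,  0.98370072])}
top probe 0.7 [344.2, 158.6, 15.7, 17.0]
top probe 0.45 [314.7, 188.8, 12.7, 9.3]
top template 0.83 [172.3, 165.9, 51.3, 48.9]
top stand 0.77 [302.0, 183.4, 31.1, 29.1]
top tile 0.59 [174.2, 163.8, 52.9, 51.2]
top tile 0.52 [158.9, 182.7, 14.9, 19.2]
top tile 0.36 [357.7, 191.9, 14.8, 15.0]
top hole1 0.69 [174.1, 165.0, 51.2, 51.2]
top hole1 0.47 [355.5, 190.5, 18.2, 15.2]
top ochre_jar 0.88 [362.2, 205.2, 20.9, 22.4]
top chalk_jar 0.8 [359.1, 191.3, 16.1, 13.7]
top chalk_jar 0.6 [173.1, 164.5, 51.4, 50.4]
top bat 0.8 [157.1, 158.0, 88.1, 74.9]
```

View pics/top0.png

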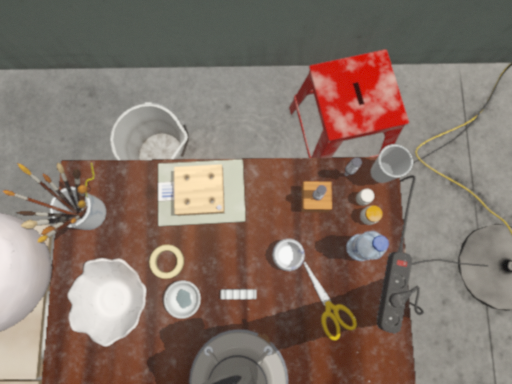

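View pics/scene0.png

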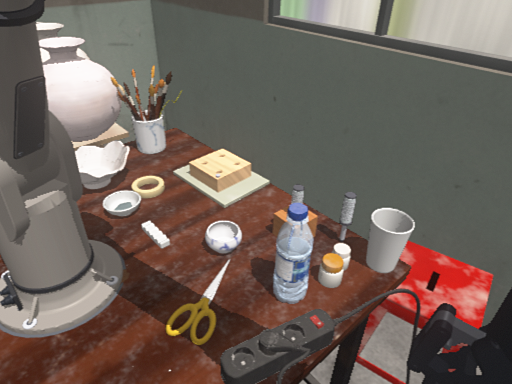

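The top view shows the template at (198,190), the tile at its left (165,190), the stand with the probe at (317,195), a look-alike at (352,165) and the jars at (366,197) and (371,214). Next I measure with enlarged views.

```bash
cat > h.py <<'E'
import numpy as np,cv2
from workcell import bot
def ray(cam,u,v,z):
    k=bot.camera_info(cam);R=k["R"];t=k["t"]
    d=R.T@np.array([(u-k["cx"])/k["fx"],(v-k["cy"])/k["fy"],1]);c=-R.T@t
    return c+d*(z-c[2])/d[2]
def pix(cam,X):
    k=bot.camera_info(cam);p=k["R"]@np.array(X)+k["t"]
    return np.array([k["fx"]*p[0]/p[2]+k["cx"],k["fy"]*p[1]/p[2]+k["cy"]])
def cloud(cam,d):
    k=bot.camera_info(cam);v,u=np.mgrid[:384,:512]
    P=np.stack([(u-k["cx"])/k["fx"]*d,(v-k["cy"])/k["fy"]*d,d],-1)
    return (P-k["t"])@k["R"]
def rect(cam,z,x0,x1,y0,y1,im,s=4000):
    # rectified view of plane z at s px/m: col = (y1-y)*s, row=(x1-x)*s
    W,H=int((y1-y0)*s),int((x1-x0)*s)
    src=np.float32([pix(cam,[x,y,z]) for x,y in((x1,y1),(x1,y0),(x0,y0),(x0,y1))])
    M=cv2.getPerspectiveTransform(src,np.float32([[0,0],[W,0],[W,H],[0,H]]))
    return cv2.warpPerspective(im,M,(W,H),flags=cv2.INTER_CUBIC)
E
python3 - <<'E'
from h import *
ims={c:cv2.imread(f"pics/{c}0.png") for c in("top","scene")}
for c in("top","scene"):
    P=cloud(c,np.load(c+"_d.npy")); np.save(c+"_P.npy",P)
P=np.load("top_P.npy")
for n,(u,v) in dict(templ=(198,180),stand=(308,205),probe=(319,191),tile=(165,190),och=(371,213),chalk=(366,197),other=(354,162),bat=(235,190),table=(280,210)).items(): print(n,P[v,u].round(3),end='; ')
t=ray("top",198,190,.054); s=ray("top",317,195,.06); print(t,s)
def bb(p,r): return (p[0]-r,p[0]+r,p[1]-r,p[1]+r)
A=[rect(c,.054,*bb(t,.075),ims[c],2600) for c in ims]
B=[rect("top",.06,*bb(s,.06),ims["top"],2600),rect("top",.135,*bb(s,.06),ims["top"],2600)]
out=np.zeros((390,780,3),np.uint8); out[:,:390]=A[0];out[:,390:]=A[1]
cv2.imwrite("pics/tmpl.png",out)
out=np.hstack(B+[]); 
k=pix("scene",[s[0],s[1],.1]).astype(int)
cr=cv2.resize(ims["scene"][k[1]-35:k[1]+45,k[0]-40:k[0]+70],None,fx=4,fy=4,interpolation=cv2.INTER_CUBIC)
w=np.zeros((320+312,max(624,440),3),np.uint8);w[:312,:624]=out;w[312:632,:440]=cr
cv2.imwrite("pics/st.png",w[:600])
E
```

```text
templ [0.501 0.1   0.055]; stand [ 0.432 -0.182  0.058]; probe [ 0.453 -0.2    0.134]; tile [0.483 0.194 0.017]; och [ 0.41  -0.342  0.056]; chalk [ 0.453 -0.334  0.047]; other [ 0.524 -0.288  0.131]; bat [0.483 0.007 0.01 ]; table [ 0.429 -0.114 -0.002]; [0.47499133 0.09942785 0.054     ] [ 0.45746578 -0.20607008  0.06      ]Traceback (most recent call last):
  File "<stdin>", line 11, in <module>
ValueError: could not broadcast input array from shape (389,390,3) into shape (390,390,3)
```

```bash
sed -i 's/W,H=int((y1-y0)\*s),int((x1-x0)\*s)/W,H=round((y1-y0)*s),round((x1-x0)*s)/' h.py
python3 - <<'E'
from h import *
ims={c:cv2.imread(f"pics/{c}0.png") for c in("top","scene")}
t=np.array([.475,.1]); s=np.array([.4575,-.206])
def bb(p,r): return (p[0]-r,p[0]+r,p[1]-r,p[1]+r)
A=[rect(c,.054,*bb(t,.075),ims[c],2600) for c in ims]
cv2.imwrite("pics/tmpl.png",np.hstack(A))
out=np.hstack([rect("top",z,*bb(s,.06),ims["top"],2600) for z in(.06,.135)])
k=pix("scene",[s[0],s[1],.1]).astype(int)
cr=cv2.resize(ims["scene"][k[1]-30:k[1]+40,k[0]-40:k[0]+70],None,fx=4,fy=4,interpolation=cv2.INTER_CUBIC)
w=np.zeros((592,624,3),np.uint8);w[:312]=out;w[312:,:440]=cr
cv2.imwrite("pics/st.png",w)
E
```

```text
(no output)
```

View pics/tmpl.png

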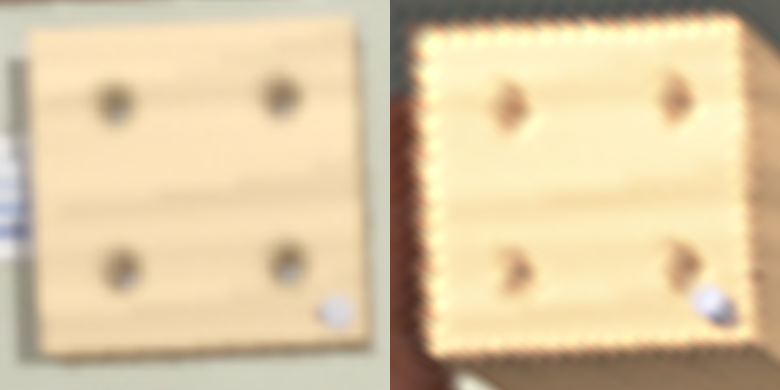

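View pics/st.png

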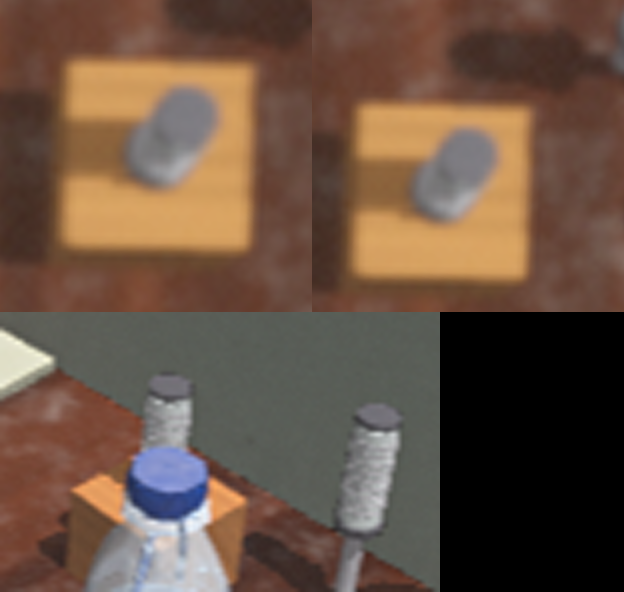

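Template: corners in the left half at (28,32), (353,18), (370,345), (45,355); stud at lower right (335,310), so hole 1 is at (289,264). The cap of the stand's probe sits at about (467,157) in the second stand view, and the stand is nearly axis-aligned. Refining by segmentation.

```bash
python3 - <<'E'
from h import *
from scipy.optimize import least_squares
from scipy.ndimage import map_coordinates
S=4000
def sq(cam,z,c,side,w,tiny,lo,hi,lum):
    im=cv2.imread(f"pics/{cam}0.png"); x0,x1,y0,y1=c[0]-w,c[0]+w,c[1]-w,c[1]+w
    r=cv2.GaussianBlur(rect(cam,z,x0,x1,y0,y1,im,S).astype(float),(0,0),3).mean(2)
    # maximise gradient across the square's four edges
    g=np.linspace(-.42,.42,60)*side; h=side/2
    E=np.concatenate([np.c_[g,0*g+h],np.c_[g,0*g-h],np.c_[0*g+h,g],np.c_[0*g-h,g]])
    N=np.concatenate([np.tile(a,(60,1)) for a in((0,1),(0,-1),(1,0),(-1,0))])
    def val(p,e):
        R=np.array([[np.cos(p[2]),-np.sin(p[2])],[np.sin(p[2]),np.cos(p[2])]])
        q=(E+N*e)@R.T+p[:2]
        return map_coordinates(r,[(x1-q[:,0])*S,(y1-q[:,1])*S],order=1,mode='nearest')
    from scipy.optimize import differential_evolution as de
    f=lambda p:-np.mean(np.abs(val(p,-.002)-val(p,.002)))
    o=de(f,[(c[0]-.012,c[0]+.012),(c[1]-.012,c[1]+.012),(-.2,.2)],seed=1,popsize=12,maxiter=60)
    print(cam,o.x.round(4),round(o.fun,1)); return o.x
for cam in("top","scene"):
    print("T");T=sq(cam,.054,(.475,.1),.124,.085,0,0,0,0)
    if cam=="top": sq(cam,.06,(.4575,-.206),.07,.055,0,0,0,0)
k=[bot.camera_info(c) for c in("top","scene")]
for i,c in enumerate(("top","scene")): print(c,-k[i]["R"].T@k[i]["t"])
# cap tops: from depth points
for c in("top","scene"):
    P=np.load(c+"_P.npy"); m=(abs(P[...,0]-.458)<.03)&(abs(P[...,1]+.206)<.03)&(P[...,2]>.128)&(P[...,2]<.145)
    v,u=np.nonzero(m); print(c,m.sum(),(u.min()+u.max())/2,(v.min()+v.max())/2,np.median(P[m],0),ray(c,u.mean(),v.mean(),.135))
P=np.load("top_P.npy");m=(abs(P[...,0]-.524)<.05)&(abs(P[...,1]+.288)<.04)&(P[...,2]>.04);print(P[m].min(0),P[m].max(0))
E
```

```text
T
top [0.479  0.1001 0.0438] -32.7
top [ 0.4578 -0.2069 -0.0183] -44.5
T
scene [0.4785 0.1006 0.0419] -73.3
top [ 0.27244468 -0.06255077  1.05465218]
scene [-0.05839967 -0.62124362  0.56497355]
top 81 321.5 189.5 [ 0.4574392  -0.20726786  0.13453647] [ 0.45671073 -0.20650893  0.135     ]
scene 80 297.5 188.0 [ 0.45270623 -0.20881015  0.13481439] [ 0.45215072 -0.20919276  0.135     ]
[ 0.51078023 -0.30609003  0.05546475] [ 0.53625896 -0.28092889  0.1332634 ]
```

```bash
python3 - <<'E'
from h import *
P=np.load("top_P.npy")
def mx(a,b,c,d):
    m=(P[...,0]>a)&(P[...,0]<b)&(P[...,1]>c)&(P[...,1]<d); i=P[...,2][m].argmax(); return P[m][i].round(3)
print("bottle",mx(.25,.4,-.42,-.28),"cup",mx(.45,.62,-.48,-.33),"mid",mx(.3,.6,-.15,.05))
print(bot.state()["time_s"])
E
```

```text
bottle [ 0.325 -0.32   0.209] cup [ 0.558 -0.365  0.122] mid [0.431 0.044 0.062]
0.9
```

Call:
jog_arm --pt "0 0 -0.1" --pt "0 0 -0.1" --pt "0 0 0" --turn '[0.09,0.075,0]' --jaw '[1,1,1]' --force 40

```text
time_s: 1.2
ee_pos: [0.1735, -0.6554, 0.3262]
orientation: [3.131, -0.004, -0.004]
ft_force: [1.0, 0.1, -0.7]
opening: 0.0854
grip_force: 0.0
```

Call:
jog_arm --pt "0.06 -0.09 0" --pt "0.06 -0.09 0" --pt "0.06 -0.09 0" --pt "0.06 -0.09 0" --pt "0.06 -0.09 0" --pt "0.06 -0.09 0" --pt "0.06 -0.09 0" --pt "0.06 -0.09 0" --pt "0.06 -0.09 0" --pt "0.06 -0.09 0" --turn '[0,0,0,0,0,0,0,0,0,0]' --jaw '[1,1,1,1,1,1,1,1,1,1]'

```text
time_s: 2.2
ee_pos: [0.4135, -0.2911, 0.3194]
orientation: [3.141, -0.0, 0.0]
ft_force: [0.9, -1.7, 1.0]
opening: 0.0858
grip_force: 0.0
```

Call:
jog_arm --pt "0.06 -0.09 0.05" --pt "0.05 -0.1 0.05" --pt "0 -0.02 0.05" --pt "0 0 0" --pt "0 0 0" --turn '[0,0,0,0,0]' --jaw '[1,1,1,1,1]'

```text
time_s: 2.7
ee_pos: [0.4566, -0.2095, 0.2595]
orientation: [3.141, 0.001, -0.001]
ft_force: [0.9, -1.0, 0.9]
opening: 0.0852
grip_force: 0.0
```

Call:
jog_arm --pt "0.0025 -0.007 0.07" --pt "0 0 0.07" --pt "0 0 0.07" --pt "0 0 0.07" --pt "0 0 0.07" --pt "0 0 0.07" --pt "0 0 0" --pt "0 0 0" --turn '[0,0,0,0,0,0,0,0]' --jaw '[1,1,1,1,1,1,1,1]'

```text
time_s: 3.5
ee_pos: [0.4583, -0.2074, 0.0923]
orientation: [3.141, -0.001, -0.002]
ft_force: [0.4, 0.7, 0.8]
opening: 0.0853
grip_force: 0.0
```

Call:
jog_arm --pt "0 0 0" --pt "0 0 0" --pt "0 0 0" --pt "0 0 0" --pt "0 0 0" --pt "0 0 0" --pt "0 0 0" --pt "0 0 0" --turn '[0,0,0,0,0,0,0,0]' --jaw '[0.5,0.3,0.2,0.2,0.1,0.1,0.1,0.1]' --force 40

```text
time_s: 4.3
ee_pos: [0.4583, -0.2059, 0.0919]
orientation: [3.141, -0.001, -0.0]
ft_force: [-0.7, 0.1, 7.4]
opening: 0.023
grip_force: 38.9
```

Call:
jog_arm --pt "0 0 -0.02" --pt "0 0 -0.05" --pt "0 0 -0.1" --pt "0 0 -0.1" --pt "0 0 -0.05" --pt "0 0 0" --pt "0 0 0" --turn '[0,0,0,0,0,0,0]' --jaw '[0.1,0.1,0.1,0.1,0.1,0.1,0.1]'

```text
time_s: 5.0
ee_pos: [0.4576, -0.2058, 0.2192]
orientation: [3.141, -0.0, -0.0]
ft_force: [0.5, 0.3, -2.1]
opening: 0.0229
grip_force: 39.7
```

```bash
python3 - <<'E'
from workcell import bot
s=bot.state(); print({k:s[k] for k in("time_s","ee_pos","ft_force","moment","opening","joint_positions")})
E
```

```text
{'time_s': 5.0, 'ee_pos': array([ 0.45760013, -0.20578679,  0.21923594]), 'ft_force': array([ 0.52852089,  0.29646255, -2.14655684]), 'moment': array([-0.04772369,  0.02400968,  0.07113307]), 'opening': 0.022930731407627428, 'joint_positions': array([ 0.51475094,  0.22869242, -0.249479  ,  1.97060514,  0.06903386,
        0.95019854, -1.33986088])}
```

Call:
jog_arm --pt "-0.0035 -0.09 0" --pt "-0.0035 -0.09 0" --pt "-0.0035 -0.09 0" --pt "-0.0035 -0.09 0" --pt "-0.0035 -0.09 0" --pt "-0.0035 -0.09 0" --pt "-0.0025 -0.09 0" --pt "0 -0.052 0.04" --pt "0 0 0.04" --pt "0 0 0.02" --turn '[0,0,0,0,0,0,0,0,0,0]' --jaw '[0.1,0.1,0.1,0.1,0.1,0.1,0.1,0.1,0.1,0.1]'

```text
time_s: 6.0
ee_pos: [0.4467, 0.0672, 0.1767]
orientation: [3.141, 0.005, 0.002]
ft_force: [-0.4, -0.7, -1.9]
opening: 0.0233
grip_force: 39.6
```

Call:
jog_arm --pt "0 0 0" --pt "0 0 0" --pt "0 0 0" --turn '[0,0,0]' --jaw '[0.1,0.1,0.1]'

```text
time_s: 6.3
ee_pos: [0.449, 0.0665, 0.1797]
orientation: [3.142, -0.001, -0.002]
ft_force: [-0.4, -0.7, -0.3]
opening: 0.0227
grip_force: 39.6
```

```bash
python3 - <<'E'
from h import *
s=bot.state(); print({k:s[k] for k in("time_s","ee_pos","ft_force","moment")})
T=s["ee_pos"]; out=[]
for c in("scene","top"):
    im,d=bot.grab_frame(c); im=im[:,:,::-1].copy(); cv2.imwrite(f"pics/{c}1.png",im); np.save(c+"_d1.npy",d)
    u,v=pix(c,T-[0,0,.09]).astype(int)
    a=im[v-45:v+45,u-40:u+40]
    a=cv2.resize(a,None,fx=5,fy=5,interpolation=cv2.INTER_CUBIC)
    def dot(X,col):
        q=((pix(c,X)-[u-40,v-45]+.5)*5).astype(int); cv2.circle(a,tuple(int(i) for i in q),2,col,-1)
    for z in np.arange(.088,.03,-.008): dot(T-[0,0,z],(0,0,255))
    for h in((.4482,.0669),(.4454,.1309),(.5094,.1337),(.5122,.0697)): dot([*h,.054],(255,0,0))
    out.append(a)
cv2.imwrite("pics/near.png",np.hstack(out))
E
```

```text
{'time_s': 6.3, 'ee_pos': array([0.44901956, 0.06649458, 0.17970202]), 'ft_force': array([-0.38021679, -0.6625844 , -0.3338881 ]), 'moment': array([-0.05365619, -0.03956208,  0.01605247])}
```

View pics/near.png

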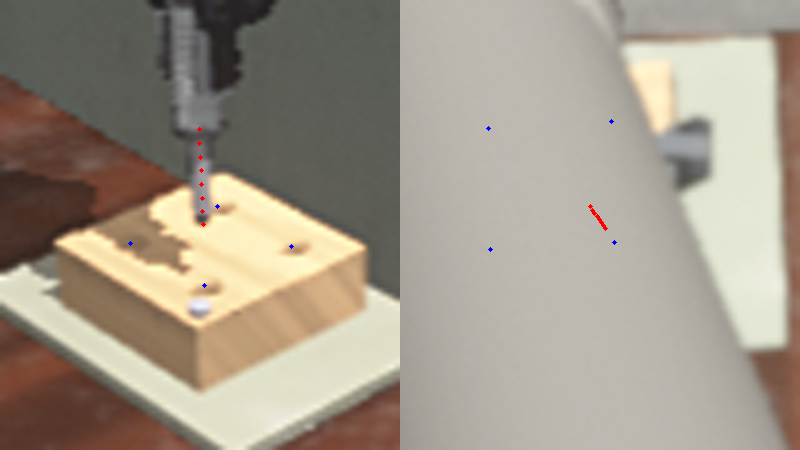

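The near view shows the spindle's tip at about (202,222), right on the projected tool axis; the top camera is blocked by the arm. The predicted holes lie slightly left of the dark spots, so I check with the first depth images, which shading does not bias.

```bash
python3 - <<'E'
from h import *
H=np.array([(.4482,.0669),(.4454,.1309),(.5094,.1337),(.5122,.0697)])
for c in("top","scene"):
    d=np.load(c+"_d.npy");P=cloud(c,d)
    # each pixel's ray at plane z=.054
    k=bot.camera_info(c);C=-k["R"].T@k["t"]
    G=C+(P-C)*((.054-C[2])/(P[...,2]-C[2]))[...,None]
    ok=(d>0)
    pl=ok&(abs(G[...,0]-.479)<.045)&(abs(G[...,1]-.1)<.045)
    zt=np.median(P[...,2][pl]); sd=np.std(P[...,2][pl&(abs(P[...,2]-zt)<.003)]); print(c,"ztop",zt,"sd",sd)
    cen=[]
    for h in H:
        m=ok&(np.hypot(G[...,0]-h[0],G[...,1]-h[1])<.02)
        w=np.clip(zt-P[...,2][m]-.002,0,.004); g=G[m][:,:2]; q=(w[:,None]*g).sum(0)/w.sum(); cen.append(q)
        print(" hole",h,"depr",q.round(4),"diff mm",((q-h)*1000).round(1),(w>0).sum())
    cen=np.array(cen);print(" centre",cen.mean(0).round(4))
    m=ok&(P[...,2]>.048)&(P[...,2]<.06)&(abs(G[...,0]-.479)<.09)&(abs(G[...,1]-.1)<.09)
    (cc,sz,a)=cv2.minAreaRect((G[m][:,:2]*1000).astype(np.float32)); print(" rect",cc,sz,a)
E
```

```text
top ztop 0.05296397562657377 sd 0.0014420947587683588
 hole [0.4482 0.0669] depr [0.4482 0.0658] diff mm [-0.  -1.1] 61
 hole [0.4454 0.1309] depr [0.4445 0.1298] diff mm [-0.9 -1.1] 56
 hole [0.5094 0.1337] depr [0.5085 0.1315] diff mm [-0.9 -2.2] 50
 hole [0.5122 0.0697] depr [0.5118 0.0677] diff mm [-0.4 -2. ] 43
 centre [0.4783 0.0987]
 rect (478.28857421875, 97.8370361328125) (124.94147491455078, 123.7937240600586) 2.4554033279418945
scene ztop 0.053963714834129 sd 0.0010472783964711717
 hole [0.4482 0.0669] depr [0.4446 0.0636] diff mm [-3.6 -3.3] 15
 hole [0.4454 0.1309] depr [0.4402 0.1277] diff mm [-5.2 -3.2] 15
 hole [0.5094 0.1337] depr [0.5048 0.1307] diff mm [-4.6 -3. ] 14
 hole [0.5122 0.0697] depr [0.5076 0.0672] diff mm [-4.6 -2.5] 14
 centre [0.4743 0.0973]
 rect (474.2470397949219, 95.92788696289062) (130.7884063720703, 134.333740234375) 2.1631221771240234<stdin>:7: RuntimeWarning: divide by zero encountered in divide
<stdin>:7: RuntimeWarning: invalid value encountered in multiply
```

Call:
jog_arm --pt "-0.0022 0.0018 0.03" --pt "0 0 0.03" --pt "0 0 0.02" --pt "0 0 0.015" --pt "0 0 0.01" --pt "0 0 0" --pt "0 0 0" --turn '[0,0,0,0,0,0,0]' --jaw '[0.1,0.1,0.1,0.1,0.1,0.1,0.1]'

```text
time_s: 7.1
ee_pos: [0.4479, 0.0664, 0.1374]
orientation: [-3.141, -0.0, -0.0]
ft_force: [0.5, 1.0, -0.4]
opening: 0.0231
grip_force: 39.6
```

Call:
jog_arm --pt "0 0 0.005" --pt "0 0 0.005" --pt "0 0 0" --turn '[0,0,0]' --jaw '[0.1,0.1,0.1]'

```text
time_s: 7.4
ee_pos: [0.4478, 0.0662, 0.1332]
orientation: [3.142, -0.0, -0.0]
ft_force: [-0.3, -0.0, -0.3]
opening: 0.0226
grip_force: 39.6
```

Call:
jog_arm --pt "0 0 0.005" --pt "0 0 0.005" --pt "0 0 0.005" --pt "0 0 0.005" --pt "0 0 0" --pt "0 0 0" --turn '[0,0,0,0,0,0]' --jaw '[0.1,0.1,0.1,0.1,0.1,0.1]'

```text
time_s: 8.0
ee_pos: [0.4478, 0.0663, 0.1252]
orientation: [-3.142, 0.0, -0.0]
ft_force: [-0.3, 0.5, -1.2]
opening: 0.0225
grip_force: 39.7
```

Call:
jog_arm --pt "0 0 0.008" --pt "0 0 0.008" --pt "0 0 0.008" --pt "0 0 0.008" --pt "0 0 0.008" --pt "0 0 0" --pt "0 0 0" --turn '[0,0,0,0,0,0,0]' --jaw '[0.1,0.1,0.1,0.1,0.1,0.1,0.1]'

```text
time_s: 8.7
ee_pos: [0.4478, 0.0663, 0.1092]
orientation: [-3.142, 0.0, -0.0]
ft_force: [0.7, -0.1, -1.8]
opening: 0.0234
grip_force: 39.7
```

Call:
jog_arm --pt "0 0 0.004" --pt "0 0 0.004" --pt "0 0 0.004" --pt "0 0 0" --pt "0 0 0" --turn '[0,0,0,0,0]' --jaw '[0.1,0.1,0.1,0.1,0.1]'

```text
time_s: 9.2
ee_pos: [0.4478, 0.0663, 0.1044]
orientation: [-3.142, -0.0, -0.0]
ft_force: [0.8, 1.4, -1.5]
opening: 0.023
grip_force: 39.7
```

```bash
cat > f.py <<'E'
from h import *
F=[]
for i in range(6):
    F.append(bot.state()["ft_force"]); bot.grab_frame("scene")
F=np.array(F); s=bot.state(); print(F.mean(0).round(2),F.std(0).round(2),s["ee_pos"].round(4),s["time_s"])
E
python3 f.py
```

```text
[ 1.06  0.79 -1.46] [0.46 0.55 0.53] [0.4478 0.0663 0.1045] 9.5
```

Call:
jog_arm --pt "0 0 0.004" --pt "0 0 0.004" --pt "0 0 0.004" --pt "0 0 0.003" --pt "0 0 0" --pt "0 0 0" --pt "0 0 0" --pt "0 0 0" --turn '[0,0,0,0,0,0,0,0]' --jaw '[0.1,0.1,0.1,0.1,0.1,0.1,0.1,0.1]'

```text
time_s: 10.3
ee_pos: [0.4479, 0.0663, 0.0986]
orientation: [-3.142, -0.0, -0.0]
ft_force: [-0.4, 0.2, 1.3]
opening: 0.0228
grip_force: 39.9
```

```bash
python3 f.py
```

```text
[0.35 0.55 1.54] [0.47 0.37 0.35] [0.4479 0.0663 0.0986] 10.6
```

Hole 1 touched: 3 N rise at the expected depth, so it is not the high spot. On to hole 2.

Call:
jog_arm --pt "0 0 -0.02" --pt "0 0 -0.04" --pt "0 0 -0.05" --pt "0 0 -0.045" --pt "0 0 0" --pt "-0.003 -0.05 0" --pt "-0.004 -0.06 0" --pt "0 -0.05 0" --pt "0 0 0" --pt "0 0 0" --turn '[0,0,0,0,0,0,0,0,0,0]' --jaw '[0.1,0.1,0.1,0.1,0.1,0.1,0.1,0.1,0.1,0.1]'

```text
time_s: 11.6
ee_pos: [0.4442, 0.1298, 0.1597]
orientation: [3.141, 0.002, 0.0]
ft_force: [-0.5, -0.8, -1.2]
opening: 0.0231
grip_force: 39.8
```

Call:
jog_arm --pt "0 0 0" --pt "0 0 0.025" --pt "0 0 0.02" --pt "0 0 0.01" --pt "0 0 0.01" --pt "0 0 0" --pt "0 0 0" --turn '[0,0,0,0,0,0,0]' --jaw '[0.1,0.1,0.1,0.1,0.1,0.1,0.1]'

```text
time_s: 12.3
ee_pos: [0.445, 0.1303, 0.1345]
orientation: [3.142, 0.0, -0.0]
ft_force: [-0.6, -0.3, -1.2]
opening: 0.0229
grip_force: 39.9
```

Call:
jog_arm --pt "0 0 0.006" --pt "0 0 0.006" --pt "0 0 0.006" --pt "0 0 0.006" --pt "0 0 0" --pt "0 0 0" --turn '[0,0,0,0,0,0]' --jaw '[0.1,0.1,0.1,0.1,0.1,0.1]'

```text
time_s: 12.9
ee_pos: [0.445, 0.1303, 0.1249]
orientation: [3.142, 0.0, -0.0]
ft_force: [0.0, 0.0, -0.7]
opening: 0.0231
grip_force: 39.9
```

Call:
jog_arm --pt "0 0 0.008" --pt "0 0 0.008" --pt "0 0 0.008" --pt "0 0 0.008" --pt "0 0 0.008" --pt "0 0 0.005" --pt "0 0 0.005" --pt "0 0 0" --pt "0 0 0" --pt "0 0 0" --turn '[0,0,0,0,0,0,0,0,0,0]' --jaw '[0.1,0.1,0.1,0.1,0.1,0.1,0.1,0.1,0.1,0.1]'

```text
time_s: 13.9
ee_pos: [0.445, 0.1302, 0.105]
orientation: [3.142, -0.0, -0.0]
ft_force: [0.8, 0.1, -0.1]
opening: 0.0232
grip_force: 39.9
```

```bash
python3 f.py
```

```text
[ 0.25 -0.11 -0.81] [0.43 0.26 0.34] [0.445  0.1302 0.105 ] 14.2
```

Call:
jog_arm --pt "0 0 0.004" --pt "0 0 0.004" --pt "0 0 0.004" --pt "0 0 0.004" --pt "0 0 0" --pt "0 0 0" --pt "0 0 0" --pt "0 0 0" --turn '[0,0,0,0,0,0,0,0]' --jaw '[0.1,0.1,0.1,0.1,0.1,0.1,0.1,0.1]'

```text
time_s: 15.0
ee_pos: [0.4451, 0.1303, 0.0986]
orientation: [-3.142, -0.0, -0.0]
ft_force: [-0.3, 0.1, 1.7]
opening: 0.0232
grip_force: 39.9
```

```bash
python3 f.py
```

```text
[-0.06 -0.19  1.59] [0.26 0.37 0.59] [0.445  0.1303 0.0985] 15.3
```

Call:
jog_arm --pt "0 0 -0.02" --pt "0 0 -0.04" --pt "0 0 -0.05" --pt "0 0 -0.045" --pt "0 0 0" --pt "0.05 -0.003 0" --pt "0.06 -0.004 0" --pt "0.05 0 0" --pt "0 0 0" --pt "0 0 0" --turn '[0,0,0,0,0,0,0,0,0,0]' --jaw '[0.1,0.1,0.1,0.1,0.1,0.1,0.1,0.1,0.1,0.1]'

```text
time_s: 16.3
ee_pos: [0.5081, 0.1328, 0.1595]
orientation: [3.141, 0.002, -0.001]
ft_force: [-0.5, -0.2, -0.2]
opening: 0.0234
grip_force: 39.8
```

Call:
jog_arm --pt "0 0 0" --pt "0 0 0.025" --pt "0 0 0.02" --pt "0 0 0.01" --pt "0 0 0.01" --pt "0 0 0" --pt "0 0 0" --turn '[0,0,0,0,0,0,0]' --jaw '[0.1,0.1,0.1,0.1,0.1,0.1,0.1]'

```text
time_s: 17.0
ee_pos: [0.509, 0.1331, 0.1345]
orientation: [-3.142, 0.0, -0.0]
ft_force: [0.5, -0.1, -1.7]
opening: 0.0229
grip_force: 39.9
```

Call:
jog_arm --pt "0 0 0.006" --pt "0 0 0.006" --pt "0 0 0.006" --pt "0 0 0.006" --pt "0 0 0" --pt "0 0 0" --turn '[0,0,0,0,0,0]' --jaw '[0.1,0.1,0.1,0.1,0.1,0.1]'

```text
time_s: 17.6
ee_pos: [0.509, 0.133, 0.1248]
orientation: [3.142, 0.0, -0.0]
ft_force: [0.1, 0.2, -0.1]
opening: 0.0232
grip_force: 39.9
```

Call:
jog_arm --pt "0 0 0.008" --pt "0 0 0.008" --pt "0 0 0.008" --pt "0 0 0.008" --pt "0 0 0.008" --pt "0 0 0.005" --pt "0 0 0.005" --pt "0 0 0" --pt "0 0 0" --pt "0 0 0" --turn '[0,0,0,0,0,0,0,0,0,0]' --jaw '[0.1,0.1,0.1,0.1,0.1,0.1,0.1,0.1,0.1,0.1]'

```text
time_s: 18.6
ee_pos: [0.5091, 0.1331, 0.1051]
orientation: [-3.142, -0.0, -0.0]
ft_force: [-0.8, -0.1, 0.9]
opening: 0.0232
grip_force: 39.9
```

```bash
python3 f.py
```

```text
[-0.49 -0.14  1.72] [0.76 0.28 0.4 ] [0.5091 0.1331 0.105 ] 18.9
```

Hole 3 already pushes back (about 2.8 N) 6 mm higher: it holds the high spot. Hole 4 still gets its touch.

Call:
jog_arm --pt "0 0 0" --pt "0 0 -0.02" --pt "0 0 -0.04" --pt "0 0 -0.05" --pt "0 0 -0.028" --pt "0 0 0" --pt "0.003 0.05 0" --pt "0.004 0.06 0" --pt "0 0.05 0" --pt "0 0 0" --turn '[0,0,0,0,0,0,0,0,0,0]' --jaw '[0.1,0.1,0.1,0.1,0.1,0.1,0.1,0.1,0.1,0.1]'

```text
time_s: 19.9
ee_pos: [0.5111, 0.0652, 0.1589]
orientation: [3.139, 0.002, -0.005]
ft_force: [0.3, 0.3, -1.0]
opening: 0.0232
grip_force: 39.8
```

Call:
jog_arm --pt "0 0 0" --pt "0 0 0" --pt "0 0 0.025" --pt "0 0 0.02" --pt "0 0 0.01" --pt "0 0 0.01" --pt "0 0 0" --pt "0 0 0" --turn '[0,0,0,0,0,0,0,0]' --jaw '[0.1,0.1,0.1,0.1,0.1,0.1,0.1,0.1]'

```text
time_s: 20.7
ee_pos: [0.5118, 0.0691, 0.1341]
orientation: [-3.142, 0.0, -0.0]
ft_force: [0.4, -0.1, -0.1]
opening: 0.0228
grip_force: 39.9
```

Call:
jog_arm --pt "0 0 0.006" --pt "0 0 0.006" --pt "0 0 0.006" --pt "0 0 0.006" --pt "0 0 0" --pt "0 0 0" --turn '[0,0,0,0,0,0]' --jaw '[0.1,0.1,0.1,0.1,0.1,0.1]'

```text
time_s: 21.3
ee_pos: [0.5118, 0.069, 0.1245]
orientation: [-3.142, 0.0, -0.0]
ft_force: [-0.0, -0.0, -0.5]
opening: 0.0231
grip_force: 39.9
```

Call:
jog_arm --pt "0 0 0.008" --pt "0 0 0.008" --pt "0 0 0.008" --pt "0 0 0.008" --pt "0 0 0.008" --pt "0 0 0.005" --pt "0 0 0.004" --pt "0 0 0" --pt "0 0 0" --pt "0 0 0" --turn '[0,0,0,0,0,0,0,0,0,0]' --jaw '[0.1,0.1,0.1,0.1,0.1,0.1,0.1,0.1,0.1,0.1]'

```text
time_s: 22.3
ee_pos: [0.5118, 0.0691, 0.1049]
orientation: [-3.142, -0.0, -0.0]
ft_force: [0.9, 1.6, -1.5]
opening: 0.0233
grip_force: 39.9
```

```bash
python3 f.py
```

```text
[ 0.54  0.87 -1.77] [0.43 0.41 0.51] [0.5118 0.0691 0.1049] 22.6
```

Call:
jog_arm --pt "0 0 0.004" --pt "0 0 0.004" --pt "0 0 0.004" --pt "0 0 0.004" --pt "0 0 0" --pt "0 0 0" --pt "0 0 0" --pt "0 0 0" --turn '[0,0,0,0,0,0,0,0]' --jaw '[0.1,0.1,0.1,0.1,0.1,0.1,0.1,0.1]'

```text
time_s: 23.4
ee_pos: [0.5119, 0.0691, 0.0986]
orientation: [-3.142, -0.0, -0.0]
ft_force: [0.2, 0.5, 1.7]
opening: 0.023
grip_force: 39.9
```

```bash
python3 f.py
```

```text
[0.86 0.66 1.6 ] [0.6  0.79 0.33] [0.5119 0.0691 0.0986] 23.7
```

Call:
jog_arm --pt "0 0 -0.02" --pt "0 0 -0.04" --pt "0 0 -0.05" --pt "0 0 -0.045" --pt "0 0 0" --pt "-0.003 -0.05 0" --pt "-0.004 -0.06 0" --pt "0 -0.05 0" --pt "0 0 0" --pt "0 0 0" --turn '[0,0,0,0,0,0,0,0,0,0]' --jaw '[0.1,0.1,0.1,0.1,0.1,0.1,0.1,0.1,0.1,0.1]'

```text
time_s: 24.7
ee_pos: [0.5082, 0.1325, 0.1596]
orientation: [3.14, 0.002, 0.0]
ft_force: [-1.0, -0.9, -0.6]
opening: 0.0232
grip_force: 39.8
```

Call:
jog_arm --pt "0 0 0" --pt "0 0 0" --pt "0 0 0.025" --pt "0 0 0.02" --pt "0 0 0.01" --pt "0 0 0.01" --pt "0 0 0" --pt "0 0 0" --turn '[0,0,0,0,0,0,0,0]' --jaw '[0.1,0.1,0.1,0.1,0.1,0.1,0.1,0.1]'

```text
time_s: 25.5
ee_pos: [0.509, 0.1331, 0.1345]
orientation: [-3.142, 0.0, -0.0]
ft_force: [-0.1, -0.0, -1.3]
opening: 0.0232
grip_force: 39.9
```

Call:
jog_arm --pt "0 0 0.006" --pt "0 0 0.006" --pt "0 0 0.006" --pt "0 0 0.006" --pt "0 0 0" --pt "0 0 0" --turn '[0,0,0,0,0,0]' --jaw '[0.1,0.1,0.1,0.1,0.1,0.1]'

```text
time_s: 26.1
ee_pos: [0.509, 0.133, 0.1248]
orientation: [3.142, 0.0, -0.0]
ft_force: [-0.5, -0.2, -1.0]
opening: 0.0231
grip_force: 39.9
```

Call:
jog_arm --pt "0 0 0.008" --pt "0 0 0.008" --pt "0 0 0.008" --pt "0 0 0.008" --pt "0 0 0.008" --pt "0 0 0.005" --pt "0 0 0" --pt "0 0 0" --pt "0 0 0" --turn '[0,0,0,0,0,0,0,0,0]' --jaw '[0.1,0.1,0.1,0.1,0.1,0.1,0.1,0.1,0.1]'

```text
time_s: 27.0
ee_pos: [0.509, 0.133, 0.107]
orientation: [-3.142, -0.0, -0.0]
ft_force: [1.2, -0.2, -0.5]
opening: 0.0232
grip_force: 39.9
```

```bash
python3 f.py
```

```text
[ 0.37 -0.09 -1.2 ] [0.41 0.15 0.51] [0.509 0.133 0.107] 27.3
```

Call:
jog_arm --pt "0 0 0.0015" --pt "0 0 0" --pt "0 0 0" --pt "0 0 0" --pt "0 0 0" --pt "0 0 0" --pt "0 0 0" --pt "0 0 0" --pt "0 0 0" --pt "0 0 0" --turn '[0,0,0,0,0,0,0,0,0,0]' --jaw '[0.1,0.1,0.28,0.3,0.32,0.36,0.42,0.5,0.55,0.6]' --force 20

```text
time_s: 28.3
ee_pos: [0.509, 0.133, 0.1063]
orientation: [3.142, 0.0, -0.0]
ft_force: [-0.5, 0.2, 0.5]
opening: 0.0515
grip_force: 0.0
```

Call:
jog_arm --pt "0 0 0" --pt "0 0 -0.02" --pt "0 0 -0.04" --pt "0 0 -0.06" --pt "0 0 -0.08" --pt "0 0 -0.08" --pt "0 0 -0.08" --pt "0 0.08 0" --pt "0 0.1 0" --pt "0 0 0" --turn '[0,0,0,0,0,0,0,0,0,0]' --jaw '[0.7,0.7,0.7,0.7,0.7,0.7,0.7,0.7,0.7,0.7]'

```text
time_s: 29.3
ee_pos: [0.5091, 0.055, 0.2509]
orientation: [3.138, -0.0, -0.008]
ft_force: [0.3, 0.0, -0.7]
opening: 0.0598
grip_force: 0.0
```

Call:
jog_arm --pt "0 0.1 0" --pt "0 0.1 0" --pt "0 0.1 0" --pt "0 0.1 0" --pt "0 0.1 0" --pt "0 0 0" --pt "0 0 0" --turn '[0,0,0,0,0,0,0]' --jaw '[0.7,0.7,0.7,0.7,0.7,0.7,0.7]'

```text
time_s: 30.0
ee_pos: [0.5087, -0.1394, 0.2506]
orientation: [-3.141, -0.0, -0.003]
ft_force: [0.4, 1.1, 0.2]
opening: 0.0604
grip_force: 0.0
```

```bash
python3 - <<'E'
from h import *
out=[]
for c in("scene","top"):
    im,d=bot.grab_frame(c); im=im[:,:,::-1].copy()
    u,v=pix(c,[.509,.133,.08]).astype(int); out.append(cv2.resize(im[v-60:v+60,u-60:u+60],(400,400),interpolation=cv2.INTER_CUBIC))
    P=cloud(c,d); m=(abs(P[...,0]-.509)<.03)&(abs(P[...,1]-.133)<.03)&(P[...,2]>.135); print(c,m.sum(),np.median(P[m],0),P[m][:,2].max())
cv2.imwrite("pics/end.png",np.hstack(out)); print(bot.state()["time_s"])
E
```

```text
scene 59 [0.5017918  0.12563054 0.14500956] 0.150722387156598
top 90 [0.50715261 0.12829394 0.14751091] 0.1510863380999214
30.1
```

View pics/end.png

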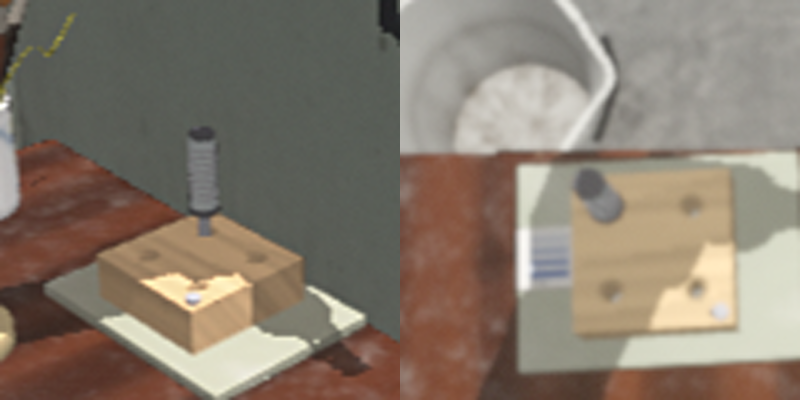

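The probe stands upright in hole 3, with its cap at (202,133) in the scene half of the picture. The cap top is at about 0.150 m, as expected for the high spot. The tile is still in place and the robot is clear.

```bash
python3 -c "
from workcell import bot
print(bot.job_done())"
```

```text
the job is handed in; nothing more can be done
None
```

The job is handed in: I touched holes 1 to 4 gently in clockwise order, found the high spot at hole 3, and left the probe standing there, released and with the robot clear, at about 30 s of the 58 s limit.

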